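# Fit the splined drive bush into the valve gearbox

### The arm

A 6-joint arm with a two-finger parallel gripper is mounted at the origin on the work surface. World frame = base frame: x ahead of the robot, y to its left, z up, the work surface at z = 0. Lengths are in m, angles in rad, forces in N, time in s.
With the tool pointing down it reaches from about 0.35 to 0.875 m from the base axis. Payload 4.2 kg.
Tool frame: the origin (TCP) lies where the fingers leave the gripper's body, on its centre line; the fingertips stand 73 mm ahead of it and the grasp point (between the pads) lies 54 mm ahead of it (robot.tcp_to_tips is the z of the fingertips in the tool frame, in m); z points along the fingers, y is the line along which they close (so a half turn about z gives the same grasp; the last joint's range is limited). The gripper opens to 85 mm and grips with 20 to 120 N. Pads are 22 mm wide; open, the fingers measure 114 mm over their backs; the gripper's body (76 mm by 85 mm) begins 54 mm behind the grasp point. The pads swing forward as they close: fully open they stand 13 mm farther back than shut.
Start: joints at [-1.081, 0.385, 0.008, 0, -1.194, -0.259], TCP at [0.143, -0.608, 0.304] pointing down, gripper open.
Joint ranges: [-3.14, 3.14], [-1.21, 2.06], [-1.07, 1.41], [-3.16, 2.05], [-2.99, -0.16], [-3.1, 3.1]. Speed limits (rad/s): [2.79, 2.79, 3.14, 3.14, 3.14, 3.14].

### API

Orientations are given as a unit quaternion [w, x, y, z].
In Python, from station import robot gives the robot as it stands. The module is installed in compiled form; this text tells all that it offers. Calls block until the motion is done:
- robot.move_pose(position, orientation): joint-space move of the TCP to a pose.
- robot.move_linear(position, max_speed=0.15, orientation=None, until_force=None): straight line of the TCP; orientation=None keeps the orientation; max_speed is the mean speed in m/s. With until_force (N) it stops when the force on the tool has changed by that much, and returns True; else False.
- robot.move_j(angles): joint-space move.
- robot.let_go() and robot.close(newtons=None): open the fingers fully, or close them until they stop; newtons is the grip in N (None keeps the last).
- robot.sleep(seconds).
- robot.solve_ik(position, orientation): joint angles nearest the present ones, or None.
- robot.get_obs(): the state.
- robot.get_image(name): name is "scene" or "top" or "wrist"; returns a dict with "color" (384x512x3 uint8, red, green, blue), "depth" (384x512 float32, m along the optical axis (not along the pixel's ray), 0 where there is no reading), "fx", "fy", "cx", "cy" (pixels), "world_from_camera" (4x4, takes a point from camera to world coordinates). Camera axes: x right, y down, z forward; pixel columns grow to the right and rows downward; lengths in m; the calibration is good to about 2 mm. A picture is of the moment at which its call begins.
A pose or a line that the arm cannot do raises robot.IKError and nothing moves.
- robot.hand_in(): hands the job in; it is judged then, once.
The state is a dict: "t": time; "joint_positions": joint angles; "dq": joint speeds; "joint_efforts": joint torques, N m; "tcp_pos": TCP position; "ee_rot": TCP orientation; "ft_force": force on the tool from outside, world axes, zero at the start; "torque": the same for the moment, N m; "finger_gap": finger opening in m; "finger_force": force on a finger pad.
Only numpy, scipy, OpenCV 4.12 (cv2) and the standard library are available. Lean on these libraries where they do the work, as an engineer would, in place of code of your own. Each camera call takes 0.05 s, during which the arm holds its last target. There are 200 camera calls.

### The job

Take the toothed drive bush out of the blue tray and fit it into the splined bore of the gearbox. The wheel inside has been left at an unknown angle, so rest the bush lightly on it, turn it by feel until all its teeth pick up their slots, and let it down fully home, square and with its teeth flush with the wheel's face. Do not force or drop it, and leave the other parts and tools where they lie.

Things in the scene. Friction and masses are not known exactly. Their poses are not given: they have to be found in the camera images.
- bush: Steel drive bush, about 0.5 kg, 76 mm tall, standing upright in the tray. Origin: centre of its underside; z up its axis. Bottom to top: plain round pilot, 44 mm in diameter, 8 mm tall, its foot chamfered 3 mm; toothed length (8 to 36 mm); hexagon nose (36 to 76 mm).
- bush_teeth (a point): On the bush's axis at the lower ends of its teeth, 8 mm above its underside; axes of the bush. 8 straight teeth on the 44 mm round body, 28 mm tall, 62 mm over the tips, each 9 mm wide, blunt ends chamfered 1.6 mm, one along +x and the rest every 45 degrees. They bruise if pressed or twisted on the gearbox with over 80 N in all, shocks included (touch at 20 mm/s or less); 5 to 15 N is plenty.
- bush_nose (a point): Where to grip the bush: on its axis, 62 mm above its underside, in the hexagon nose, 36 mm across flats, 41.6 mm over corners; flats face the bush's x axis and every 60 degrees from it. A 23 mm bore opens in its top. Gripped here, the fingertips stay clear of the flange when the bush is home.
- gearbox: Worm gearbox, too heavy to move, lying with its square valve flange up (150 x 150 mm, 18 mm thick, top 92 mm above the bench). Origin: under the flange's centre at bench height. Worm housing along y at its +x side, out to x = 100 mm; input shaft stub out to y = +120 mm. In the flange, flush with it, is the bronze worm wheel's face, 76 mm across, with a splined bore.
- bore_mouth (a point): Centre of the splined bore in the wheel's face; axes of the gearbox, NOT of the wheel. 8 slots 11 mm wide every 45 degrees, 64 mm over their ends; round opening between the keys 48 mm. Where the slots point differs each time and is not in any pose: see it or feel it; at most 22.5 degrees of turning either way is needed. The self-locked wheel does not turn with the bush.
- bore_floor (a point): Centre of the bore's flat floor, 36 mm below the wheel's face. Home, the bush stands on it, its origin here and its teeth's upper ends flush with the face. With the teeth still resting on the keys its origin is 28 mm above this point.
- tray: Blue plastic parts tray, 180 (x) x 260 (y) x 30 mm, walls and floor 4 mm, fixed to the bench. Origin: centre of its underside.
- plain_bush: Plain round steel bush without teeth, 44 mm in diameter, 38 mm tall, standing in the tray; to be left there. Origin: centre of its underside.
- mallet: Copper-faced mallet lying on the bench beyond the work, handle 240 mm long along its x axis, head 85 mm wide and 43 mm high at its +x end; leave it. Origin: mid-handle at bench height.
- spanner: Steel spanner, 200 x 38 x 8 mm along its x axis, lying flat on the bench between tray and gearbox; leave it. Origin: its middle, underside.
- grease: White grease jar, 70 mm in diameter and 70 mm tall, standing beyond the work; leave it. Origin: centre of its underside.
Not all that is in view belongs to the job. Leave any pink or red look-alike of the bush alone.

How it is judged:
By the outcome, as a careful person would: the job done as asked, in the order asked, and still so for the second after the job is handed in, with the robot touching nothing.
It also fails if it takes over 64 s, if anything falls off the work surface, if the arm or the gripper's body presses on something with over 40 N, if the wrist force passes 120 N, or if a joint passes its speed limit or range.

## Working session

There is one attempt and no reset: what is moved stays moved. The work goes in short steps, each a Python script; the robot and the scene stay as the last script left them, time stands still between calls to the robot, and variables do not carry over. Pictures are saved under pics/ and viewed, at most 10 in all, crops included, and the job is handed in when it is done.

```bash
mkdir -p pics; cat > h.py <<'E'
import numpy as np, cv2
from station import robot
def save(im,name): cv2.imwrite('pics/'+name,im['color'][:,:,::-1])
def pts(im):
    d=im['depth']; v,u=np.indices(d.shape)
    P=np.stack([(u-im['cx'])/im['fx']*d,(v-im['cy'])/im['fy']*d,d,np.ones_like(d)],-1)
    W=(P@im['world_from_camera'].T)[...,:3]; W[d==0]=np.nan; return W
def ray(im,u,v,z):
    T=im['world_from_camera']; r=T[:3,:3]@np.array([(u-im['cx'])/im['fx'],(v-im['cy'])/im['fy'],1.])
    return T[:3,3]+r*(z-T[2,3])/r[2]
E
python3 - <<'E'
from h import *
a=robot.get_image('top');b=robot.get_image('scene')
import pickle;pickle.dump((a,b),open('i.pkl','wb'))
both=np.hstack([a['color'],b['color']])
save(a,'top0.png');save(b,'sc0.png')
print(a['world_from_camera'],a['fx'],b['world_from_camera'],b['fx'])
o=robot.get_obs();print(o)
E
```

```text
[[-0.02489036 -0.98486148  0.17154688  0.41612644]
 [-0.99966127  0.02321531 -0.01176393 -0.0857375 ]
 [ 0.00760333 -0.17178158 -0.98510572  1.0225553 ]
 [ 0.          0.          0.          1.        ]] 374.4564094884606 [[-0.84229209  0.35494219 -0.40566005  1.02324763]
 [ 0.53901819  0.5520572  -0.63615426  0.63949506]
 [-0.00185043 -0.75448585 -0.65631371  0.82916034]
 [ 0.          0.          0.          1.        ]] 438.34374283606564
{'t': 0.1, 'joint_positions': array([-1.08137630e+00,  3.85452460e-01,  6.74464501e-03, -4.10036208e-04,
       -1.19401781e+00, -2.58595997e-01]), 'dq': array([-0.0008559 , -0.00161512,  0.00379901,  0.00184341,  0.00058353,
       -0.00037981]), 'joint_efforts': array([-1.43942882e-03, -3.93317235e+01,  1.88929152e+01,  4.19794008e+00,
       -2.58321241e-03,  2.74070132e-06]), 'tcp_pos': array([ 0.14291109, -0.60804027,  0.30294398]), 'ee_rot': array([-1.75043368e-04, -1.15080805e-01,  9.93355647e-01,  9.67586110e-04]), 'ft_force': array([ 0.3032027 ,  0.58455783, -0.00688697]), 'torque': array([0.05518537, 0.02069757, 0.02652455]), 'finger_force': 0.0, 'finger_gap': 0.08548785430210648}
```

View pics/top0.png

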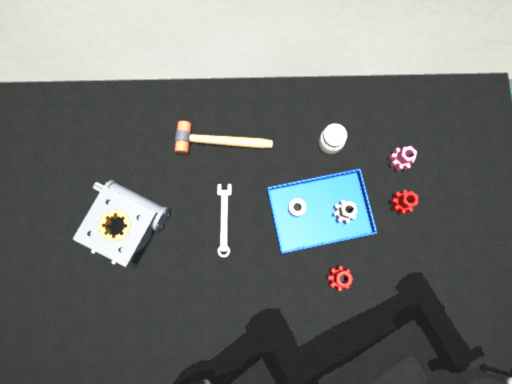

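View pics/sc0.png

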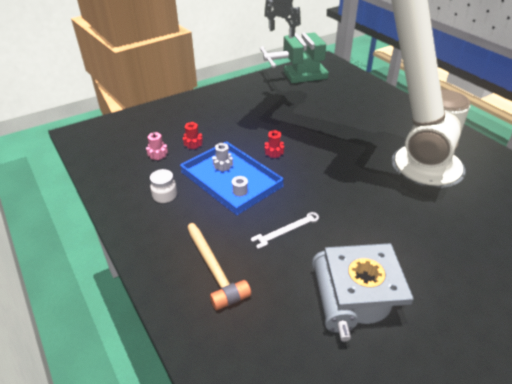

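Top view: the grey toothed bush is at about (346,211), the plain bush at (297,207), the bore at (114,226), and the look-alikes are red and pink. Next I get rough positions from ray casts and depth.

```bash
python3 - <<'E'
from h import *
import pickle;a,b=pickle.load(open('i.pkl','rb'))
for n,im,B in (('top',a,[(348,207),(346,211),(114,226),(120,215),(90,235),(128,263),(297,207)]),('scene',b,[(222,152),(367,272),(350,262)])):
    W=pts(im)
    for u,v in B: print(n,u,v,W[v,u].round(4))
print('bush nose ray',ray(a,348,207,.08),'bore',ray(a,114,226,.092))
w=robot.get_image('wrist');o=robot.get_obs()
from scipy.spatial.transform import Rotation as R
T=np.eye(4);q=o['ee_rot'];T[:3,:3]=R.from_quat([*q[1:],q[0]]).as_matrix();T[:3,3]=o['tcp_pos']
print((np.linalg.inv(T)@w['world_from_camera']).round(4),w['fx'])
hsv=cv2.cvtColor(a['color'],cv2.COLOR_RGB2HSV)
W=pts(a)
# flange top points
m=abs(W[...,2]-.092)<.008
m[:, 200:]=0
c=cv2.minAreaRect(np.argwhere(m)[:,::-1].astype(np.float32));print(c,m.sum())
xy=W[m][:,:2].astype(np.float32);print(cv2.minAreaRect(xy),np.median(W[m][:,2]))
for yaw in np.linspace(-np.pi,np.pi,9)[:-1]:
  for p in ((0.43,.17,.3),(0.43,-.33,.3)):
    pass
E
```

```text
top 348 207 [ 0.554 -0.337  0.042]
top 346 211 [ 0.5434 -0.331   0.0424]
top 114 226 [0.5171 0.2746 0.0544]
top 120 215 [0.5399 0.2456 0.0954]
top 90 235 [0.4937 0.3257 0.076 ]
top 128 263 [0.4219 0.2245 0.0868]
top 297 207 [ 0.5623 -0.2059  0.0069]
scene 222 152 [ 0.552  -0.3114  0.0759]
scene 367 272 [0.4884 0.2408 0.0553]
scene 350 262 [0.5254 0.2191 0.0916]
bush nose ray [ 0.54864334 -0.32731315  0.08      ] bore [0.51321289 0.26057811 0.092     ]
[[ 2.000e-04 -9.660e-01 -2.585e-01  6.560e-02]
 [ 1.000e+00  1.000e-04  5.000e-04 -1.200e-03]
 [-4.000e-04 -2.585e-01  9.660e-01 -7.040e-02]
 [ 0.000e+00  0.000e+00  0.000e+00  1.000e+00]] 336.7212735206955
((114.49150085449219, 225.20584106445312), (60.62199783325195, 63.31681823730469), 28.92642593383789) 3253
((0.51652991771698, 0.25993451476097107), (0.15186560153961182, 0.14977802336215973), 62.046443939208984) 0.09227637447893067
```

```bash
cat >> h.py <<'E'
def down(a): return np.array([0,np.cos(a/2),np.sin(a/2),0])
def yaw_of(q): return 2*np.arctan2(q[2],q[1])
E
python3 - <<'E'
from h import *
import pickle
c=np.array([.514,.26])
r=[]
A=np.radians(207)
robot.move_pose([*c,.30],down(A));robot.sleep(.2);o=robot.get_obs();print(o['t'],o['joint_positions'].round(2))
r.append(robot.get_image('wrist'))
try:
    robot.move_pose([*c,.30],down(A-np.pi));robot.sleep(.2);o=robot.get_obs();print(o['t'],o['joint_positions'].round(2))
    r.append(robot.get_image('wrist'))
except robot.IKError as e: print('ik')
pickle.dump(r,open('bore.pkl','wb'))
cv2.imwrite('pics/bore.png',cv2.resize(np.hstack([x['color'] for x in r])[:,:,::-1],(800,300)))
save(r[0],'bore0.png')
E
```

```text
3.65 [ 0.75  0.3  -0.12 -0.   -1.14 -1.85]
6.55 [ 0.75  0.3  -0.12  0.   -1.14  1.29]
```

View pics/bore.png

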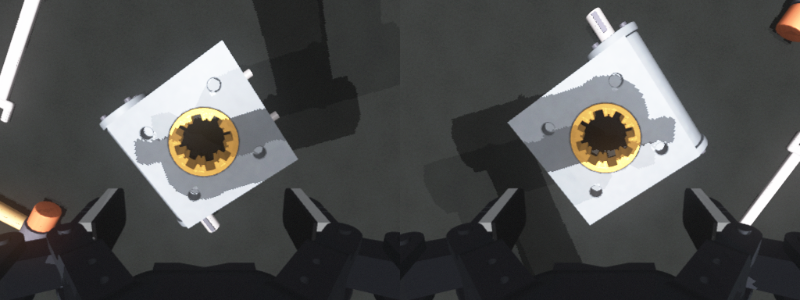

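```bash
python3 - <<'E'
from h import *
import pickle
from scipy.optimize import least_squares
for k,im in enumerate(pickle.load(open('bore.pkl','rb'))):
    hsv=cv2.cvtColor(im['color'],cv2.COLOR_RGB2HSV)
    g=((hsv[...,0]>14)&(hsv[...,0]<32)&(hsv[...,1]>90)&(hsv[...,2]>40)).astype(np.uint8)
    n,l,s,_=cv2.connectedComponentsWithStats(g)
    i=1+np.argmax(s[1:,4]); 
    cs,_=cv2.findContours((l==i).astype(np.uint8),cv2.RETR_EXTERNAL,cv2.CHAIN_APPROX_NONE)
    c=max(cs,key=len)[:,0]; h=cv2.convexHull(c)[:,0]
    P=np.array([ray(im,u,v,.092)[:2] for u,v in h])
    f=least_squares(lambda p:np.hypot(*(P-p[:2]).T)-p[2],[*P.mean(0),.038]);c0=f.x[:2]
    W=pts(im); 
    # face z
    d=np.hypot(W[...,0]-c0[0],W[...,1]-c0[1]); face=(d<.037)&(d>.0335)
    print('centre',f.x.round(4),'resid',abs(f.fun).max().round(4),'facez',np.nanmedian(W[face][:,2]),'bore z',np.nanmedian(W[d<.015][:,2]))
    # slot profile: sample pixels at r 26..31 on plane
    wc=np.linalg.inv(im['world_from_camera']); vv=hsv[...,2].astype(np.float32);zz=np.nan_to_num(W[...,2]).astype(np.float32)
    th=np.radians(np.arange(0,360,1.)); acc=[];ac2=[]
    for r in np.arange(.026,.0305,.001):
        X=np.stack([c0[0]+r*np.cos(th),c0[1]+r*np.sin(th),0*th+.092,0*th+1]);C=wc@X
        u=(C[0]/C[2]*im['fx']+im['cx']).astype(np.float32)[None];v=(C[1]/C[2]*im['fy']+im['cy']).astype(np.float32)[None]
        acc.append(cv2.remap(vv,u,v,1)[0]);ac2.append(cv2.remap(zz,u,v,1)[0])
    B=np.mean(acc,0);Z=np.mean(ac2,0)
    for nm,s in (('bright',B),('depth',Z)):
        F=np.sum(s*np.exp(-8j*th)); # slots = minimum
        ph=np.degrees(np.angle(-F))  # F~ e^{-i8phi}
        print(nm,'slot angle mod45',(-ph/8)%45, 'amp',abs(F)/len(th)*2,s.min(),s.max())
    print(B[::5].astype(int))
    m=abs(W[...,2]-.092)<.006
    m&=np.hypot(W[...,0]-c0[0],W[...,1]-c0[1])<.12
    print(cv2.minAreaRect(W[m][:,:2].astype(np.float32)))
    u,v=f.x[:2],0
    C=wc@np.array([*c0,.092,1]);u,v=int(C[0]/C[2]*im['fx']+im['cx']),int(C[1]/C[2]*im['fy']+im['cy'])
    cv2.imwrite(f'pics/crop{k}.png',cv2.resize(im['color'][v-60:v+60,u-60:u+60,::-1],(480,480)))
E
python3 -c "
import cv2,numpy as np
cv2.imwrite('pics/crops.png',cv2.resize(np.hstack([cv2.imread('pics/crop%d.png'%k) for k in (0,1)]),(800,400)))"
```

```text
centre [0.5165 0.2587 0.0383] resid 0.0004 facez 0.30871272023281016 bore z 0.3081506002515802
bright slot angle mod45 42.58926518355048 amp 67.60710619968651 43.12031 254.9209
depth slot angle mod45 42.205932977089034 amp 0.01316921431741268 0.048786975 0.09298944
[123 120 215 240 203 240 218 122 123 123 122 224 239 199 238 215 122 117
 111 110 185 190 169 194 175 127 126 122  43 182 195 176 199 176 113  73
  54  69 248 252 208 253 245  85  77  75  99 231 236 204 219 196  56 121
 131 131 182 197 175 239 226 100 119 124 129 220 244 203 238 229 121 123]
((0.5164441466331482, 0.25905364751815796), (0.15055960416793823, 0.15047505497932434), 62.0989875793457)
centre [0.5167 0.2588 0.0383] resid 0.0004 facez 0.3061582349283368 bore z 0.30894644896345336
bright slot angle mod45 42.46278871543265 amp 71.85762498270084 35.933594 254.97696
depth slot angle mod45 42.176758920011885 amp 0.013855874776129632 0.048559487 0.09305073
[ 46  45 234 245 202 249 223  41  43  43  84 226 246 206 245 227  37  76
 128 128 179 200 173 198 188  92 116 125 131 184 200 172 199 190 129 131
 132 130 239 243 219 254 248 136 138 137 137 230 231 207 229 195 135 130
 126 123 196 199 188 247 218 136 134 121  52 235 244 212 247 222 116  66]
((0.5166338682174683, 0.2583393454551697), (0.15062500536441803, 0.15042203664779663), 62.00182342529297)
```

View pics/crops.png

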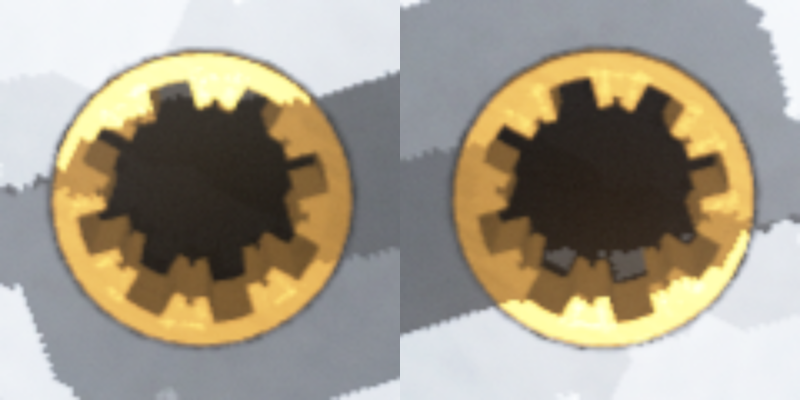

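Bore centre is (0.5166, 0.2588), radius 38.3 mm against 38 nominal. The two views agree: slots at 42.4° mod 45, confirmed in the crops. Now I look at the bush.

```bash
python3 - <<'E'
from h import *
import pickle
c=np.array([.549,-.326]);r=[]
for A in (np.radians(200),np.radians(20)):
    A=A if len(r)else A-np.pi if False else A
    for s in (0,):
        robot.move_pose([*c,.28],down(A));robot.sleep(.2);o=robot.get_obs();print(o['t'],o['joint_positions'].round(2))
        r.append(robot.get_image('wrist'))
pickle.dump(r,open('bush.pkl','wb'))
from scipy.optimize import least_squares
for im in r:
    W=pts(im);near=np.hypot(W[...,0]-c[0],W[...,1]-c[1])<.05
    top=near&(abs(W[...,2]-.080)<.006)
    ct=max(cv2.findContours(top.astype(np.uint8),cv2.RETR_EXTERNAL,cv2.CHAIN_APPROX_NONE)[0],key=cv2.contourArea)
    M=cv2.moments(ct);P=np.array([ray(im,u,v,.08)[:2] for u,v in ct[:,0]])
    cc=ray(im,M['m10']/M['m00'],M['m01']/M['m00'],.08)[:2]
    d=P-cc;th=np.arctan2(d[:,1],d[:,0]);rr=np.hypot(*d.T)
    # polar resample
    t=np.radians(np.arange(0,360,2));o_=np.argsort(th);R=np.interp(t,th[o_]%(2*np.pi) if 0 else np.r_[th[o_],th[o_]+2*np.pi],np.r_[rr[o_],rr[o_]])
    F=np.sum(R*np.exp(-6j*t));corner=(-np.degrees(np.angle(F))/6)%60
    print('nose c',cc.round(4),'z',np.median(W[top][:,2]).round(4),'r min/max',rr.min().round(4),rr.max().round(4),'flat mod60',(corner+30)%60)
    low=near&(abs(W[...,2]-.040)<.005);Q=W[low][:,:2]-cc;q=np.hypot(*Q.T);k=(q>.0255)&(q<.033);t=np.arctan2(Q[k,1],Q[k,0])
    F=np.sum(np.exp(-8j*t));print('teeth mod45',(-np.degrees(np.angle(F))/8)%45,abs(F)/k.sum(),k.sum(),'max r',np.percentile(q[q<.04],99),'hist',np.histogram(np.degrees(t)%360,36)[0])
cv2.imwrite('pics/bush.png',np.hstack([cv2.resize(x['color'][100:260,150:350,::-1],(400,320)) for x in r]))
E
```

```text
8.9083 [-0.28  0.42  0.01 -0.   -1.15 -0.94]
11.8083 [-0.28  0.42  0.01 -0.   -1.15  2.2 ]
nose c [ 0.5444 -0.3312] z 0.0803 r min/max 0.0173 0.021 flat mod60 39.909074097278896
teeth mod45 9.742940594804507 0.7335003957345643 341 max r 0.03090407437065391 hist [ 1  0  0  0  4  8  6  0  0 21 26  9  0  0 22 26  8  0  0 23 29  4  0  0
 24 27  6  0  0 24 31  4  0  0 24 14]
nose c [ 0.5467 -0.3312] z 0.0803 r min/max 0.0172 0.021 flat mod60 40.11804038329641
teeth mod45 9.834040356512686 0.7335628296974209 326 max r 0.030617477052876534 hist [28 27  0  0 14 30 12  0  0 28 29  0  0 13 25  4  0  0  0  0  0  0  0  1
  3  0  1 28 26  0  0 15 29 12  0  1]
```

View pics/bush.png

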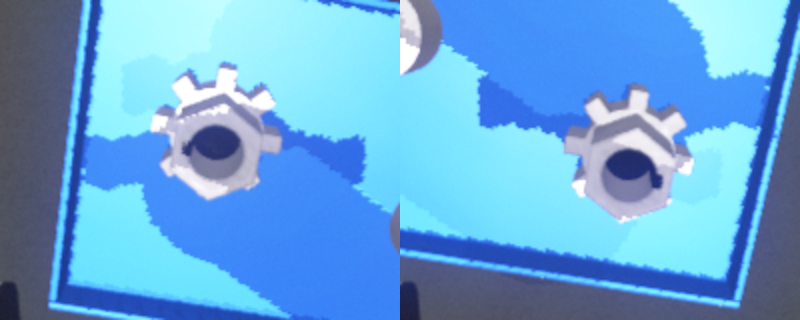

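Bush axis is (0.5456, −0.3312) with nose top at z = 0.080 as expected. Teeth at 9.8° mod 45 and flats at 40° mod 60 agree on a bush heading of 100° (mod 180). Next I grip a flat pair with the tool x at 190° and lift.

```bash
python3 - <<'E'
from h import *
c=[.5456,-.3312];q=down(np.radians(190))
robot.move_pose([*c,.20],q)
f=robot.move_linear([*c,.120],max_speed=.08,until_force=6);print('hit',f)
o=robot.get_obs();print(o['t'],o['tcp_pos'],o['joint_positions'].round(2))
if not f:
    robot.close(80);robot.sleep(.2);o=robot.get_obs();print('gap',o['finger_gap'],o['finger_force'],o['ft_force'],o['tcp_pos'])
    robot.move_linear([*c,.26],max_speed=.1)
    robot.sleep(.2);o=robot.get_obs();print(o['t'],'gap',o['finger_gap'],o['finger_force'],o['ft_force'],o['tcp_pos'])
    im=robot.get_image('wrist');import pickle;pickle.dump((im,o),open('held.pkl','wb'));save(im,'held.png')
E
```

```text
hit False
15.7917 [ 0.54601304 -0.33135796  0.12068347] [-0.29  0.58 -0.17  0.   -0.82 -1.1 ]
gap 0.035122659059270755 80.46158209908754 [-1.55998113  1.71122678  4.97384838] [ 0.54572807 -0.33114231  0.12049302]
18.2583 gap 0.034757093873108595 80.08744501043111 [-0.06002888  0.15823703 -5.51639462] [ 0.54551898 -0.33115994  0.25950775]
```

View pics/held.png

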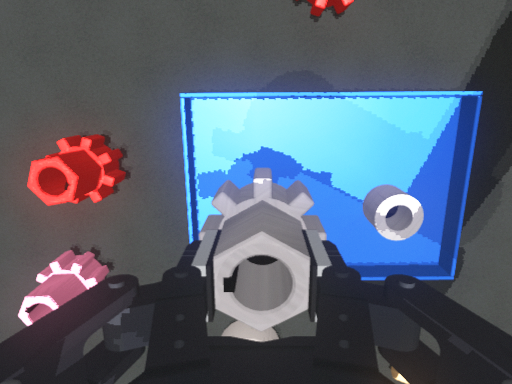

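The bush is held by two flats, hexagon upright in the view with its nose centre near (262,281); the tray and plain bush are undisturbed. Next I measure the nose's offset in the hand and carry it above the bore.

```bash
python3 - <<'E'
from h import *
import pickle
im,o=pickle.load(open('held.pkl','rb'))
W=pts(im);p=o['tcp_pos'];zt=p[2]-.040
print('nose top z depth',W[300,225],W[240,262], 'expected',zt)
m=(abs(W[...,2]-zt)<.004)&(np.hypot(W[...,0]-p[0],W[...,1]-p[1])<.028)
g=im['color'].astype(int);m&=(g.mean(2)>70)
ct=max(cv2.findContours(m.astype(np.uint8),cv2.RETR_EXTERNAL,cv2.CHAIN_APPROX_NONE)[0],key=cv2.contourArea)
print(cv2.boundingRect(ct))
M=cv2.moments(cv2.convexHull(ct));uv=(M['m10']/M['m00'],M['m01']/M['m00'])
c=ray(im,*uv,zt)[:2];a=np.radians(190);d=c-p[:2]
print(uv,'offset in tool x,y',d@[np.cos(a),np.sin(a)],d@[np.sin(a),-np.cos(a)], 'hand corners',[ray(im,u,v,zt)[:2].round(4) for u,v in ((262,234),(260,328))])
robot.move_pose([.5166,.2588,.26],down(np.radians(177.5+9)));robot.sleep(.2)
o=robot.get_obs();print(o['t'],o['tcp_pos'],o['joint_positions'].round(2),np.degrees(yaw_of(o['ee_rot'])),o['ft_force'],o['finger_gap'])
E
```

```text
nose top z depth [ 0.55452805 -0.34450053  0.2188227 ] [ 0.52799127 -0.33514413  0.21957272] expected 0.21950775230443556
(213, 228, 98, 104)
(261.27509147935183, 279.58481442760063) offset in tool x,y 0.002341681289782415 -0.0011294365923214626 hand corners [array([ 0.5258, -0.3355]), array([ 0.5637, -0.3296])]
20.625 [0.51692921 0.25815149 0.25995542] [ 0.74  0.34 -0.18  0.   -1.05 -2.2 ] 186.4322309977507 [ 0.6424131   0.04980786 -5.85085183] 0.03490389029719245
```

```bash
cat >> h.py <<'E'
def st(tag=''):
    o=robot.get_obs();print(tag,'t%.2f'%o['t'],'p',o['tcp_pos'].round(4),'yaw %.2f'%np.degrees(yaw_of(o['ee_rot'])),'f',o['ft_force'].round(1),'m',o['torque'].round(2),'gap %.4f'%o['finger_gap']);return o
E
python3 - <<'E'
from h import *
t=np.array([.5166,.2588]);q=down(np.radians(186.5))
robot.move_linear([*t,.214],max_speed=.08,orientation=q);robot.sleep(.15);o=st('above')
c=t+(t-o['tcp_pos'][:2])
robot.move_linear([*c,.2115],max_speed=.012,orientation=q);st('corr')
print(robot.move_linear([*c,.195],max_speed=.010,orientation=q,until_force=5));st('touch');robot.sleep(.2);st()
E
```

```text
above t21.50 p [0.5169 0.2591 0.2148] yaw 186.51 f [ 0.3 -0.  -6. ] m [-0.01  0.02 -0.02] gap 0.0348
corr t21.86 p [0.5162 0.2585 0.2115] yaw 186.50 f [ 0.2  0.5 -5. ] m [-0.02  0.05 -0.01] gap 0.0345
True
touch t22.95 p [0.5163 0.2586 0.2003] yaw 186.52 f [-0.4  1.1  5.9] m [0.12 0.19 0.05] gap 0.0347
 t23.15 p [0.5163 0.2586 0.2003] yaw 186.53 f [-0.1  0.8  6.8] m [ 0.08  0.22 -0.04] gap 0.0353
```

Contact at TCP z = 0.2003 m matches "teeth resting on the keys" (0.200), at about 12 N. Now I turn by feel.

```bash
python3 - <<'E'
from h import *
o=robot.get_obs();c=np.array([.5163,.2586]);z=o['tcp_pos'][2];yaw=186.5;W=-5.7
for i in range(14):
    yaw-=1.0
    robot.move_linear([*c,z],max_speed=.02,orientation=down(np.radians(yaw)))
    o=robot.get_obs();f=o['ft_force'][2]-W
    if f<6:  # settle down gently until there is contact again
        hit=robot.move_linear([*c,z-.0015],max_speed=.01,orientation=down(np.radians(yaw)),until_force=5)
        o=robot.get_obs();z=o['tcp_pos'][2]
    elif f>18: z+=.0003
    print(round(yaw,1),'f %.1f'%f,'z %.4f'%z,o['ft_force'].round(1),'mz %.2f'%o['torque'][2],'t%.1f'%o['t'])
    if o['ft_force'][2]-W>35 or z<.1965: break
E
```

```text
185.5 f 6.3 z 0.2003 [0.4 0.6 0.6] mz 0.03 t23.5
184.5 f 5.7 z 0.2003 [-1.2  0.6  3.4] mz -0.02 t23.9
183.5 f 6.7 z 0.2003 [1.3 0.1 1. ] mz -0.01 t24.2
182.5 f 5.6 z 0.2001 [-0.6  0.8  3.9] mz -0.01 t24.6
181.5 f 6.1 z 0.2001 [ 0.5 -0.3  0.4] mz -0.05 t24.9
180.5 f 5.5 z 0.1994 [-0.3 -0.6  3.6] mz -0.03 t25.3
179.5 f 3.2 z 0.1972 [ 1.6  2.7 -6.1] mz -0.09 t25.9
178.5 f -0.8 z 0.1957 [ 1.6  2.8 -5.7] mz -0.10 t26.4
```

The teeth dropped into their slots at about 179°, matching the visual estimate of 177.5°. Now I lower it with a guard.

```bash
python3 - <<'E'
from h import *
q=down(np.radians(177.5));c=np.array([.5166,.2588])
robot.move_linear([*c,.1957],max_speed=.02,orientation=q);robot.sleep(.15);o=st('aligned')
for z in (.190,.182,.176):
    h=robot.move_linear([*c,z],max_speed=.015,orientation=q,until_force=8);o=st(h)
    if h: break
if not h:
    h=robot.move_linear([*c,.1695],max_speed=.008,orientation=q,until_force=6);robot.sleep(.2);st(('floor',h))
E
```

```text
aligned t26.83 p [0.5163 0.2584 0.1955] yaw 177.49 f [-0.3  0.9 -4.8] m [ 0.41 -0.01 -0.04] gap 0.0348
False t27.37 p [0.5164 0.2585 0.1897] yaw 177.50 f [-0.1  0.3 -6. ] m [-0.06 -0.02  0.03] gap 0.0352
False t28.05 p [0.5167 0.2588 0.182 ] yaw 177.50 f [ 0.6  0.6 -5.3] m [ 0.05 -0.03 -0.  ] gap 0.0351
False t28.60 p [0.5166 0.2588 0.1759] yaw 177.50 f [-0.3 -0.2 -4.8] m [-0.01 -0.03  0.01] gap 0.0350
('floor', True) t29.34 p [0.5166 0.2589 0.1725] yaw 177.53 f [-1.1  0.2  6.4] m [ 0.05  0.21 -0.03] gap 0.0346
```

It went down 27.8 mm (28 expected) and sits on the floor. Now I release, back off and check.

```bash
python3 - <<'E'
from h import *
robot.let_go();robot.sleep(.3);st('open')
q=down(np.radians(177.5))
robot.move_linear([.5166,.2588,.30],max_speed=.1,orientation=q);robot.sleep(.2);st('up')
im=robot.get_image('wrist');W=pts(im)
d=np.hypot(W[...,0]-.5166,W[...,1]-.2588)
n=(d<.021)&(W[...,2]>.126);print('nose top z',np.median(W[n][:,2]),'expect .132')
P=W[n&(abs(W[...,2]-.132)<.004)];A=np.c_[P[:,:2]-P[:,:2].mean(0),np.ones(len(P))];print('tilt',np.linalg.lstsq(A,P[:,2],rcond=None)[0][:2],'c',P[:,:2].mean(0))
t=(d>.024)&(d<.030)&(W[...,2]<.11);print('teeth/face z pct',np.nanpercentile(W[t][:,2],[10,50,90]))
save(im,'end.png')
E
```

```text
open t30.19 p [0.5152 0.2579 0.1699] yaw 177.45 f [-0.6  0.1  0.2] m [ 0.01 -0.04 -0.01] gap 0.0852
up t31.84 p [0.5165 0.2587 0.2995] yaw 177.50 f [-0.3  0.3 -0. ] m [ 0.02  0.03 -0.05] gap 0.0853
nose top z 0.30769719981951227 expect .132
tilt [ 0.0058717  -0.00322459] c [0.51575197 0.25873123]
teeth/face z pct [0.08714144 0.09221505 0.09326843]
```

View pics/end.png

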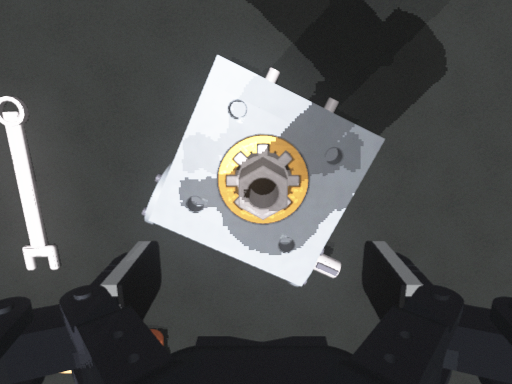

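The picture shows the bush seated at (263,182), its teeth in their slots and flush with the wheel's face (median z 0.092). It stands square with under 0.5° of tilt. The 0.308 m "nose top" figure came from finger pixels caught in the mask.

```bash
python3 -c "
from h import *
print(robot.hand_in())"
```

```text
the job is handed in; nothing more can be done
None
```

The drive bush is fully home in the gearbox bore, square and with its teeth flush with the wheel's face; the job was handed in at about 32 s of the 64 s allowed, and I saw contact forces of no more than about 13 N.

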